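# Reset the tripped light controller

### The job

One of the installation's light controllers has tripped: the one with the yellow shutter. With a fingertip, and without pinching the shutter's ridge, push the yellow shutter fully open, press the red reset key sunk in the well all the way down, keep it down for a good second and let it spring back up, then push the shutter fully closed again. Leave the controller with the blue shutter and the things lying about where they are.

Things in the scene. Friction and masses are not known exactly. Their poses are not given: they have to be found in the camera images.
- tripped: The controller to reset: a grey plastic box, 100 mm (its x) by 200 mm (its y) by 55 mm high, with a yellow shutter; it is screwed down and does not move. Origin: centre of its underside, on the table top; z up. Its flat top is at 55 mm. A well 46 mm (x) by 62 mm (y) and 31 mm deep is let into the top, centred at y = -48 mm. Two guide rails run along y beside the shutter, 62 mm apart inside, 7 mm high above the top.
- tripped_well (a point): Centre of the mouth of that controller's well, level with the top of the box (55 mm above the table). With the shutter closed it is hidden under the shutter.
- tripped_shutter (a joint): Position of the yellow shutter in m: 0 = closed over the well, 0.080 = fully open; grows along the controller's +y. Stops at both ends. Slides with about 1.5 N of friction and stays where it is left. It starts closed or up to 20 mm open. The plate is 58 mm (x) by 76 mm (y), 4.5 mm thick, its upper face 60 mm above the table; it carries an upstanding ridge at its centre.
- tripped_ridge_top (a point): Centre of the top of the shutter's ridge: 40 mm long (along controller x), 12 mm thick (along y), 16 mm high above the plate; its top is 76 mm above the table. Moves with the shutter; at joint 0 it is right above the well centre. Pushing on its -y face opens the shutter, on its +y face closes it.
- tripped_key (a joint): Travel of the red reset key in m: 0 = up, 0.006 = fully down. A spring brings it back; about 1.7 N starts it moving, 5 N holds it fully down.
- tripped_key_top (a point): Centre of the flat top of the round red key, 28 mm across, at the centre of the well. When up it lies 20 mm below the top of the box (35 mm above the table); it moves down with the key.
- running: The other controller, which is to be left alone: the same box with a blue shutter and a green key. Same origin and axes.
- running_shutter (a joint): Position of the blue shutter in m, as for the yellow one; starts closed or up to 20 mm open.
- running_ridge_top (a point): Centre of the top of the blue shutter's ridge, as for the yellow one.
- running_key (a joint): Travel of the green key in m, as for the red one.
- screwdriver: Bystander: screwdriver, 170 mm, lying flat. Origin: on it, near the table.
- plywood_ring: Bystander: plywood ring 70 mm across, 12 mm high, lying flat. Origin: centre of its underside.
- plug: Bystander: black plug body 50 x 30 x 26 mm. Origin: centre of its underside.
- wrench: Bystander: steel wrench, 150 mm, lying flat. Origin: on it, near the table.
- mug: Bystander: blue mug 76 mm wide, 70 mm high. Origin: centre of its underside.
- moss_pot: Bystander: terracotta pot of moss 72 mm wide, about 80 mm high. Origin: centre of its underside.
- tin: Bystander: tin can 66 mm wide, 70 mm high. Origin: centre of its underside.
Not all that is in view belongs to the job. What is shaped like the tripped but orange is not meant.

How it is judged:
On the way, in this order (a step that is already met when the one before it is completed fails the run):
1. the yellow shutter is pushed open (at least 70 of 80 mm) (value of joint tripped_shutter above 0.07 m), for 0.1 s.
2. the red key is held down (at least 4.5 of 6 mm) for 0.8 s with the shutter open (value of joint tripped_key above 0.0045 m and value of joint tripped_shutter above 0.06 m), for 0.8 s.
3. the key is up again and the shutter is closed (within 4 mm) (value of joint tripped_key below 0.0015 m and value of joint tripped_shutter below 0.004 m), for 0.2 s.
At the end, for the whole second after the job is handed in: The red key is up (within 1.5 mm), the yellow shutter is closed (within 4 mm), the other controller's key is up and its shutter is within 6 mm of where it started, and no bystander has moved more than 30 mm; all are at rest (all of step 3 and value of joint running_key below 0.0015 m and distance of running_ridge_top from where it was at the start of the episode below 0.006 m and distance of each of screwdriver, plywood_ring, plug, wrench, mug, moss_pot, tin from where it was at the start of the episode below 0.03 m and linear speed of each of screwdriver, plywood_ring, plug, wrench, mug, moss_pot, tin below 0.02 m/s); the robot touches nothing.
It fails at once if a bystander was pushed or carried more than 30 mm (distance of any of screwdriver, plywood_ring, plug, wrench, mug, moss_pot, tin from where it was at the start of the episode above 0.03 m).
It fails at once if the mug, moss pot or tin was tipped over (angle between any of mug, moss_pot, tin's own z axis and vertical above 0.6 rad).
It fails at once if the yellow shutter's ridge was pinched: squeezed on both sides at once (contact force between the fingers and tripped_shutter_c1 above 1.5 N and contact force between the fingers and tripped_shutter_c2 above 1.5 N).
It fails at once if the other controller's shutter was pushed more than 6 mm (distance of running_ridge_top from where it was at the start of the episode above 0.006 m).
It fails at once if the other controller's key was pressed (value of joint running_key above 0.003 m).
It also fails if it takes over 51 s, if anything falls off the work surface, if the arm or the gripper's body presses on something with over 40 N, if the wrist force passes 120 N, or if a joint passes its speed limit or range.

### The arm

A 6-joint arm with a two-finger parallel gripper is mounted at the origin on the work surface. World frame = base frame: x ahead of the robot, y to its left, z up, the work surface at z = 0. Lengths are in m, angles in rad, forces in N, time in s.
With the tool pointing down it reaches from about 0.375 to 0.9 m from the base axis. Payload 3.1 kg.
Tool frame: the origin (TCP) lies between the finger pads; the fingertips stand 11 mm ahead of it and the grasp point (between the pads) lies 8 mm behind it; z points along the fingers, y is the direction in which the jaws open and shut (so a half turn about z gives the same grasp; the last joint's range is limited). The gripper opens to 85 mm and grips with 20 to 120 N. Pads are 22 mm wide; open, the fingers measure 114 mm over their backs; the gripper's body (76 mm by 85 mm) begins 54 mm behind the grasp point. The pads swing forward as they close: fully open they stand 13 mm farther back than shut.
Start: joints at [1.117, 0.527, 1.433, -0, 1.181, -0.178], TCP at [0.17, 0.601, 0.242] pointing down, gripper open.
Joint ranges: [-3.08, 3.08], [-0.75, 2.2], [0.22, 2.44], [-1.43, 4.57], [0, 2.65], [-2.85, 2.85]. Speed limits (rad/s): [2.79, 2.79, 3.14, 3.14, 3.14, 3.14].

### API

Orientations are given as a unit quaternion [x, y, z, w].
In Python, from plant import env, camera, camera_info, nets gives the robot as it stands.
- The arm moves only by the shell command python3 -m pendant 'ROWS'. ROWS is a JSON object of lists of equal length, an entry for each row: "turn": the turn, a rotation vector about the world's x, y, z in degrees, a list of three; "travel": the shift along the world's x, y, z in mm, a list of three; "fingers": the finger opening in mm, from 0 to 85.4. In form: {"turn": [[wx, wy, wz], ...], "travel": [[x, y, z], ...], "fingers": [fingers, ...]}. A call has 1 to 8 rows; each row shifts and turns the commanded pose from where the row before left it; what a row does not reach is not made up. A row lasts 1/12 s, in which the tool goes at most 41.7 mm and 7.16 degrees, less where a joint would pass 70% of its speed; a pose out of reach is approached as far as the arm can. A call with a gripper value outside its range is refused whole. The fingers move at their own pace and stop on an object; the grip force is fixed at half the most. Time passes only in rows, so rows that do not move let the fingers close. It gives the time, the measured TCP pose, the force and the opening at its end, in the units of the state.
- env.observe(): the state, without advancing time (a new reading comes with each control period).
- camera(name): name is "scene" or "top" or "wrist"; returns the picture (400x640x3 uint8, red, green, blue); there is no depth.
- camera_info(name): a dict with "fx", "fy", "cx", "cy" (pixels), "k1" (the pictures are not rectified: a ray, as slopes to the right and down, at radius r is drawn at 1 + k1 r^2 times it, then the intrinsics apply), "pose" (4x4, takes a point from camera to world coordinates). Camera axes: x right, y down, z forward; pixel columns grow to the right and rows downward; lengths in m; the calibration is good to about 2 mm. A picture is of the moment at which its call begins: read the wrist's pose just before it. camera_info takes no time and is no camera call; for the wrist camera it gives the pose at the moment of the call.
- env.sign_off(): hands the job in, once; it reports no verdict.
Trained networks look in the newest picture that a camera, given by its name, has taken for a name from the list of things; names that differ only in an ending like _2 or _b are one class to them, and where a whole thing is asked for, a point or a joint stands for the part that bears it (a point fixed in the world has none). Each returns a list of dicts, best first, with "score" (0 to 1); they miss things now and then, are a little off and sometimes report something else, mostly with a low value. They report only what shows in the picture. A call takes as long as a camera call. They do not tell look-alikes from the thing itself.
- nets.spot_in(camera, label): "position" ([x, y, z] in m, in world coordinates, good to about 4 mm: the middle of the surface that is visible of it).
- nets.silhouettes(camera, label): "pixels" (400x640 bool, what is visible of it).
The state is a dict: "t": time; "q": joint angles; "joint_velocities": joint speeds; "tau": joint torques, N m; "ee_pos": TCP position; "tcp_rot": TCP orientation; "contact_force": force on the tool from outside, world axes, zero at the start; "ft_torque": the same for the moment, N m; "grip_width": finger opening in m.
Only numpy, scipy, OpenCV 4.12 (cv2) and the standard library are available. Lean on these libraries where they do the work, as an engineer would, in place of code of your own. Each camera call takes 0.05 s, during which the arm holds its last target.

## Working session

There is one attempt and no reset: what is moved stays moved. The work goes in short steps, Python scripts to look and compute and a shell command to move; the robot and the scene stay as the last step left them, time stands still between calls to the robot, and variables do not carry over. Pictures are saved under pics/ and viewed, and the job is handed in when it is done.

```bash
ls; mkdir -p pics; python3 - <<'E'
from plant import env,camera,camera_info,nets
import cv2
o=env.observe();print(o['t'],o['ee_pos'],o['tcp_rot'],o['grip_width'])
for c in('scene','top','wrist'):
    im=camera(c);cv2.imwrite(f'pics/{c}0.png',im[:,:,::-1])
E
```

```text
pics
0.0 [0.16983758 0.60074376 0.24132165] [ 1.37437983e-01  9.90509750e-01 -1.05924544e-03 -3.39218509e-04] 0.08524443922725056
```

View pics/scene0.png

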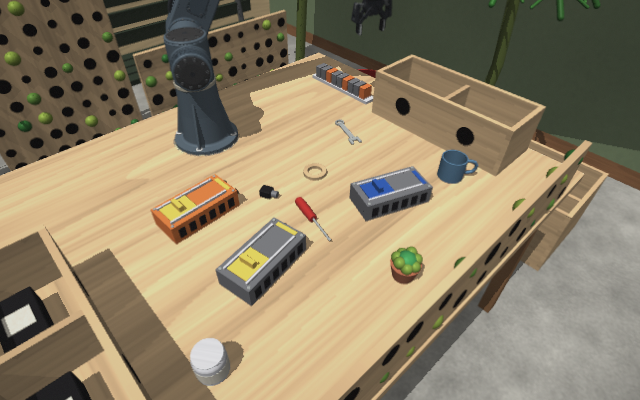

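View pics/top0.png

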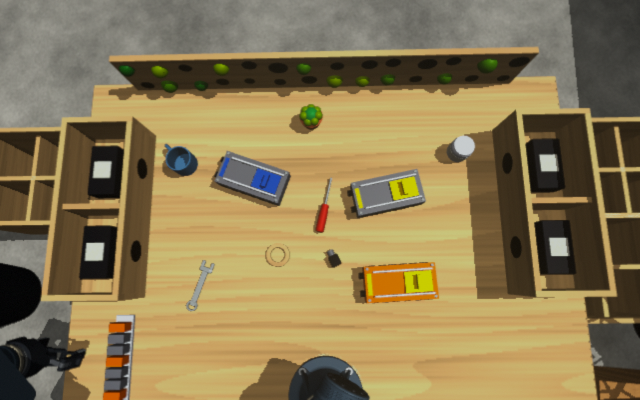

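View pics/wrist0.png

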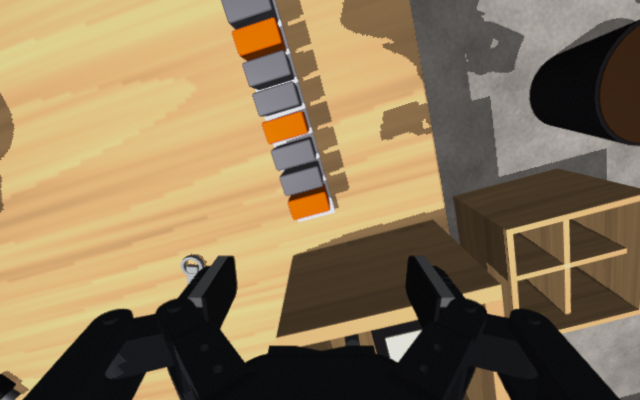

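Candidates in the top view: the grey box with a yellow shutter at (388,193), the orange box with a yellow shutter at (400,282), and the grey box with a blue shutter at (252,177). The grey/yellow one fits: the orange one is the look-alike and the blue one is `running`. I'll confirm with an enlarged crop and measure.

```bash
cat > h.py <<'E'
import numpy as np,cv2
from plant import env,camera,camera_info,nets
def ray(ci,u,v):
    x=(u-ci['cx'])/ci['fx'];y=(v-ci['cy'])/ci['fy'];s=1.
    for _ in range(20):
        s=1+ci['k1']*((x/s)**2+(y/s)**2)
    P=np.array(ci['pose']);d=P[:3,:3]@np.array([x/s,y/s,1]);return P[:3,3],d
def onz(ci,u,v,z):
    o,d=ray(ci,u,v);return o+d*(z-o[2])/d[2]
def proj(ci,p):
    P=np.array(ci['pose']);c=(np.atleast_2d(p)-P[:3,3])@P[:3,:3]
    x=c[:,:2]/c[:,2:];s=1+ci['k1']*(x**2).sum(1,keepdims=True)
    return x*s*[ci['fx'],ci['fy']]+[ci['cx'],ci['cy']]
E
python3 - <<'E'
from h import *
im=camera('top');sc=camera('scene')
for l in('tripped','tripped_ridge_top','tripped_key_top','running_ridge_top','running'):
  for c in('top','scene'):
    for d in nets.spot_in(c,l)[:3]: print(l,c,np.round(d['position'],3),round(d['score'],2))
ci=camera_info('top');print({k:ci[k] for k in('fx','k1')},np.round(np.array(ci['pose'])[:3,3],3))
a=cv2.resize(im[155:230,335:440],None,fx=7,fy=7,interpolation=cv2.INTER_CUBIC);cv2.imwrite('pics/cropt.png',a[:,:,::-1])
a=cv2.resize(sc[210:310,205:320],None,fx=6,fy=6,interpolation=cv2.INTER_CUBIC);cv2.imwrite('pics/crops.png',a[:,:,::-1])
m=nets.silhouettes('top','tripped')
for d in m[:3]: print(d['score'],d['pixels'].sum(),np.argwhere(d['pixels']).mean(0),cv2.minAreaRect(np.argwhere(d['pixels'])[:,::-1].astype(np.float32)))
print(env.observe()['t'])
E
```

```text
tripped top [ 0.309 -0.21   0.053] 0.68
tripped top [ 0.56  -0.18   0.054] 0.62
tripped scene [ 0.589 -0.204  0.054] 0.92
tripped scene [ 0.335 -0.227  0.059] 0.75
tripped_ridge_top top [ 0.309 -0.257  0.057] 0.92
tripped_ridge_top top [ 0.574 -0.229  0.059] 0.6
tripped_ridge_top scene [ 0.307 -0.27   0.06 ] 0.81
tripped_ridge_top scene [ 0.577 -0.244  0.06 ] 0.77
tripped_key_top top [ 0.374 -0.03   0.027] 0.59
running_ridge_top top [0.597 0.168 0.059] 0.85
running_ridge_top scene [0.605 0.165 0.061] 0.7
running_ridge_top scene [0.631 0.19  0.051] 0.22
running top [0.61  0.207 0.056] 0.84
running scene [0.632 0.189 0.052] 0.81
{'fx': 399.6695744625166, 'k1': -0.004333011412886604} [ 0.33  -0.005  1.201]
0.84 2763 [282.1635903  399.58414767] ((398.7315368652344, 282.20428466796875), (37.676483154296875, 78.90853881835938), 86.42366790771484)
0.81 2564 [193.26170047 386.68096724] ((385.45880126953125, 193.56471252441406), (36.878177642822266, 74.84101104736328), 77.47119140625)
0.8
```

View pics/cropt.png

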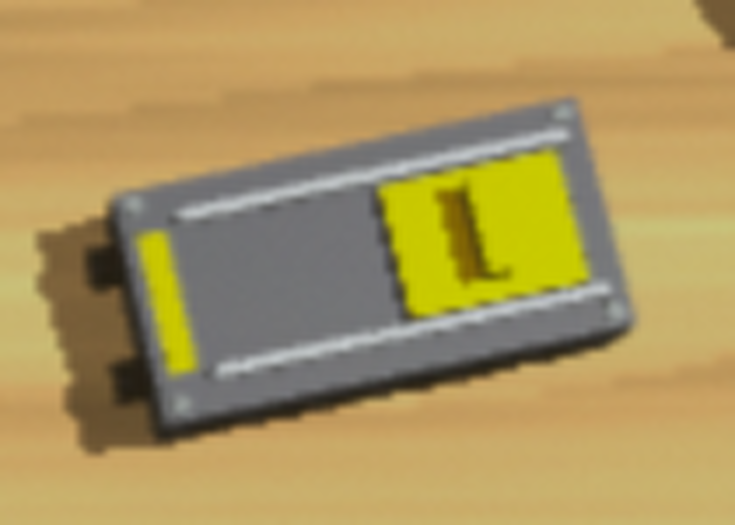

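View pics/crops.png

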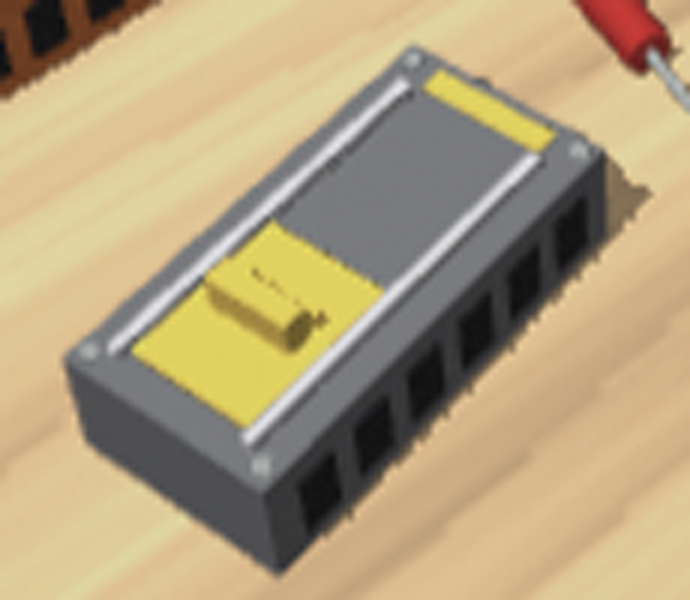

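Confirmed: the grey body with the yellow shutter is top (388,193), and its shutter sits near the right (world −y) end. Next I fit its pose to the corners from both cameras.

```bash
python3 - <<'E'
from h import *
from scipy.optimize import least_squares
ct,cs=camera_info('top'),camera_info('scene')
loc=np.array([[.05,.1],[.05,-.1],[-.05,-.1],[-.05,.1]])
t=(np.array([[112,197],[577,98],[632,322],[160,428]])+.5)/7-.5+[335,155]
s=(np.array([[605,152],[265,490],[67,358],[415,45]])+.5)/6-.5+[205,210]
sht=(np.array([[380,185],[557,150],[590,280],[408,318]])+.5)/7-.5+[335,155]
shs=(np.array([[387,289],[245,430],[130,350],[272,220]])+.5)/6-.5+[205,210]
def W(p,xy,z):
    c,n=np.cos(p[2]),np.sin(p[2]);return np.c_[xy@np.array([[c,n],[-n,c]])+p[:2],np.full(len(xy),z)]
sl=np.array([[.029,.038],[.029,-.038],[-.029,-.038],[-.029,.038]])
def f(p,use):
    r=[]
    b=W(p,loc,.055);q=W(p,sl+[0,-.048+p[3]],.06)
    if 't' in use:r+=[proj(ct,b)-t,proj(ct,q)-sht]
    if 's' in use:r+=[proj(cs,b)-s,proj(cs,q)-shs]
    return np.concatenate(r).ravel()
for u in('t','s','ts'):
    r=least_squares(f,[.57,-.19,.2,0],args=(u,));print(u,np.round(r.x,4),np.degrees(r.x[2]),np.abs(r.fun).max().round(2))
    p=r.x;print(' well',W(p,np.array([[0,-.048]]),.055),'ridge',W(p,np.array([[0,-.048+p[3]]]),.076))
o=env.observe();from scipy.spatial.transform import Rotation as R
print(R.from_quat(o['tcp_rot']).as_matrix().round(3))
E
```

```text
t [ 5.671e-01 -1.898e-01  1.994e-01  4.000e-04] 11.427055249933877 0.51
 well [[ 0.57656269 -0.23686996  0.055     ]] ridge [[ 0.57648221 -0.23647177  0.076     ]]
s [ 5.669e-01 -1.879e-01  1.984e-01  4.000e-04] 11.368561923316372 0.55
 well [[ 0.57634937 -0.23492806  0.055     ]] ridge [[ 0.57627653 -0.23456575  0.076     ]]
ts [ 5.670e-01 -1.887e-01  1.989e-01  4.000e-04] 11.395745331677091 0.87
 well [[ 0.57653033 -0.23571964  0.055     ]] ridge [[ 0.57644683 -0.23530533  0.076     ]]
[[-0.962  0.272  0.   ]
 [ 0.272  0.962  0.   ]
 [-0.     0.    -1.   ]]
```

Pose: well at (0.5765, −0.2357), yaw +11.4°, shutter about closed. I'll close the fingers, turn +27.2° so the jaw axis lies along controller y, and travel high to a point 40 mm on the −y side of the ridge.

```bash
python3 -m pendant '{"turn":[[0,0,3.4],[0,0,3.4],[0,0,3.4],[0,0,3.4],[0,0,3.4],[0,0,3.4],[0,0,3.4],[0,0,3.4]],"travel":[[8,-17,3],[16,-33,3],[16,-34,3],[16,-34,3],[16,-34,3],[16,-34,3],[16,-34,0],[16,-34,0]],"fingers":[0,0,0,0,0,0,0,0]}'
```

```text
t: 1.47
ee_pos: [0.2907, 0.346, 0.2608]
tcp_rot: [-0.101, 0.995, 0.0, 0.001]
contact_force: [1.2, 0.1, 0.4]
grip_width: -0.0001
```

```bash
python3 -m pendant '{"turn":[[0,0,0],[0,0,0],[0,0,0],[0,0,0],[0,0,0],[0,0,0],[0,0,0],[0,0,0]],"travel":[[16,-34,0],[16,-34,0],[16,-34,0],[16,-34,0],[16,-34,0],[16,-34,0],[16,-34,0],[16,-34,0]],"fingers":[0,0,0,0,0,0,0,0]}'
```

```text
t: 2.13
ee_pos: [0.4187, 0.0735, 0.2607]
tcp_rot: [-0.099, 0.995, -0.0, 0.0]
contact_force: [0.8, 0.7, 0.5]
grip_width: 0.0003
```

```bash
python3 -m pendant '{"turn":[[0,0,0],[0,0,0],[0,0,0],[0,0,0],[0,0,0],[0,0,0],[0,0,0],[0,0,0]],"travel":[[16,-34,0],[16,-34,0],[16,-34,0],[16,-34,0],[16,-34,0],[16,-34,0],[16,-34,0],[8,-16,0]],"fingers":[0,0,0,0,0,0,0,0]}'
```

```text
t: 2.8
ee_pos: [0.5403, -0.1835, 0.2606]
tcp_rot: [-0.098, 0.995, -0.002, 0.001]
contact_force: [0.6, 1.0, -0.2]
grip_width: -0.0003
```

```bash
python3 -m pendant '{"turn":[[0,0,0],[0,0,0],[0,0,0],[0,0,0],[0,0,0],[0,0,0]],"travel":[[11,-23,0],[11,-23,-30],[11,-23,-35],[11,-22,-35],[0,0,-20],[0,0,0]],"fingers":[0,0,0,0,0,0]}'; python3 - <<'E'
from h import *
ci=camera_info('wrist');w=camera('wrist');s=camera('scene')
cv2.imwrite('pics/w1.png',w[:,:,::-1]);a=cv2.resize(s[150:310,180:380],None,fx=4,fy=4,interpolation=cv2.INTER_CUBIC);cv2.imwrite('pics/s1.png',a[:,:,::-1])
o=env.observe();print(o['ee_pos'],o['contact_force'])
for p in ([.5765,-.2357,.076],):print(proj(ci,p))
E
```

```text
t: 3.3
ee_pos: [0.5787, -0.2678, 0.137]
tcp_rot: [-0.098, 0.995, 0.003, -0.004]
contact_force: [0.8, 0.3, -0.5]
grip_width: -0.0001
[ 0.58093429 -0.26777144  0.14191406] [-0.53475334  0.13995624  0.24424764]
[[364.19021437 233.22808654]]
```

View pics/w1.png

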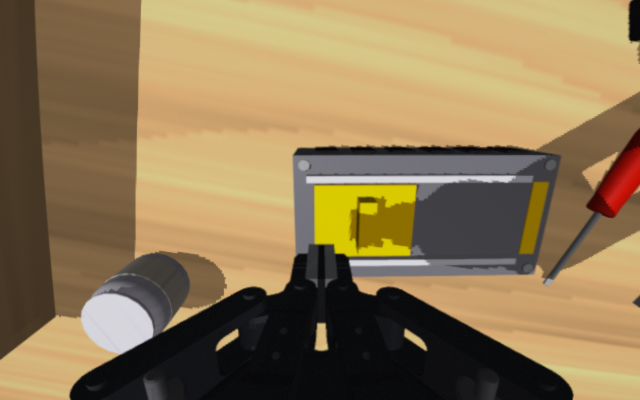

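View pics/s1.png

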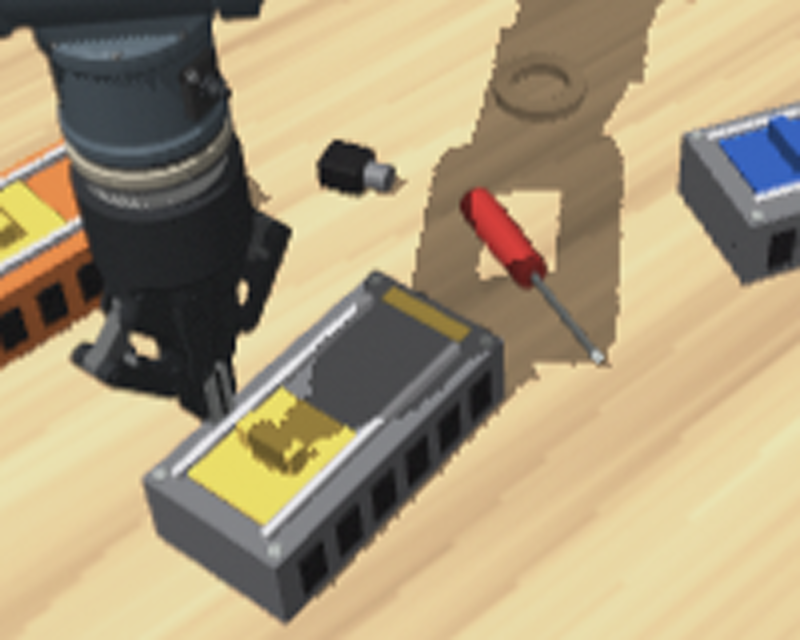

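The wrist view shows the ridge centred at about (366,225), against a predicted (364,233). The fingertips are on its −y side over the yellow plate, so I'll descend.

```bash
python3 -m pendant '{"turn":[[0,0,0],[0,0,0],[0,0,0],[0,0,0],[0,0,0]],"travel":[[0,-2,-20],[0,-2,-25],[0,0,-15],[0,0,0],[0,0,0]],"fingers":[0,0,0,0,0]}'; python3 - <<'E'
from h import *
ci=camera_info('wrist');w=camera('wrist');s=camera('scene')
cv2.imwrite('pics/w2.png',w[:,:,::-1]);a=cv2.resize(s[190:310,180:340],None,fx=5,fy=5,interpolation=cv2.INTER_CUBIC);cv2.imwrite('pics/s2.png',a[:,:,::-1])
o=env.observe();print(o['ee_pos'],o['contact_force'])
for p in ([.5765,-.2357,.076],):print(proj(ci,p))
E
```

```text
t: 3.82
ee_pos: [0.5821, -0.2719, 0.0842]
tcp_rot: [-0.1, 0.995, -0.001, 0.001]
contact_force: [0.4, -0.6, 0.8]
grip_width: -0.0003
[ 0.58291621 -0.27261831  0.08518217] [-0.27163391 -0.22806204  0.57365254]
[[388.0079921  266.98292121]]
```

View pics/w2.png

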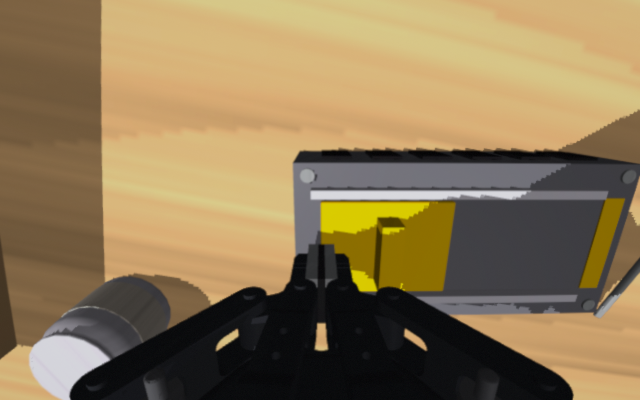

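View pics/s2.png

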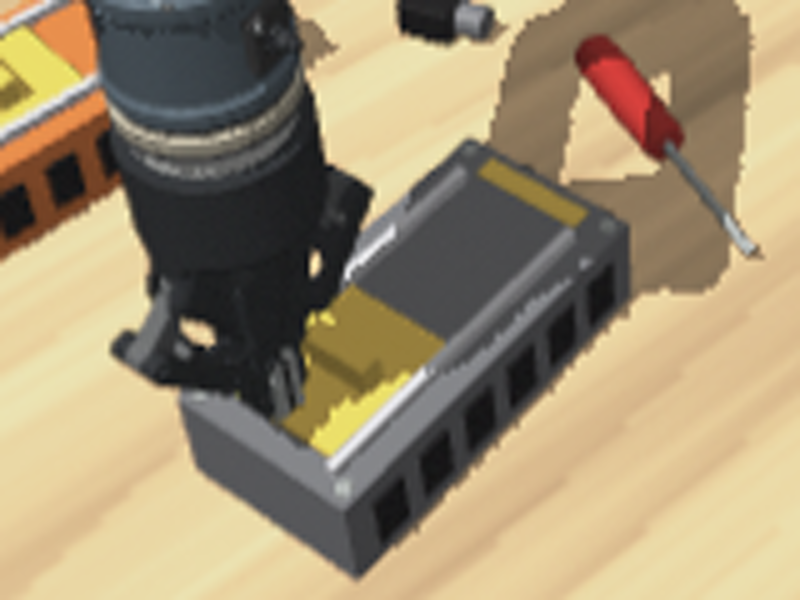

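```bash
python3 - <<'E'
from h import *
ci=camera_info('wrist');w=camera('wrist')
cv2.imwrite('pics/w3.png',w[:,:,::-1])
o=env.observe();print(o['ee_pos'],o['tcp_rot'],o['contact_force'])
P=np.array(ci['pose']);print(P.round(3))
from scipy.spatial.transform import Rotation as R
T=R.from_quat(o['tcp_rot']).as_matrix()
for z in(0,.011): print('tip',proj(ci,o['ee_pos']+T[:,2]*z))
c,s=np.cos(.199),np.sin(.199)
def L(x,y,z): return [.567+c*x-s*y,-.189+s*x+c*y,z]
for n,p in dict(far_l=(.05,-.1,.055),near_l=(-.05,-.1,.055),far_r=(.05,.1,.055),pl_fl=(.029,-.086,.06),pl_fr=(.029,-.01,.06),pl_nr=(-.029,-.01,.06),rid_f=(.02,-.048,.076),rid_n=(-.02,-.048,.076)).items(): print(n,proj(ci,L(*p)).round(0))
E
```

```text
[ 0.58291538 -0.27268688  0.08512816] [-0.09960051  0.99502492 -0.00146551  0.00173075] [-0.48980837  0.36977939  0.2536388 ]
[[-0.199  0.935  0.292  0.507]
 [ 0.98   0.191  0.057 -0.287]
 [-0.003  0.298 -0.955  0.216]
 [ 0.     0.     0.     1.   ]]
tip [[319.41808963 272.13233167]]
tip [[319.50951259 261.63781971]]
far_l [[297. 317.]]
near_l [[293. 165.]]
far_r [[594. 314.]]
pl_fl [[318. 294.]]
pl_fr [[441. 294.]]
pl_nr [[454. 205.]]
rid_f [[386. 297.]]
rid_n [[392. 230.]]
```

View pics/w3.png

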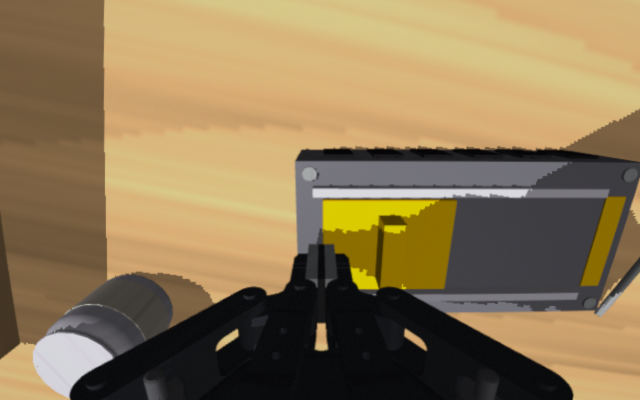

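The fitted box matches the wrist view to about 3 px (plate near edge at row 205 predicted, 201 seen; right edge at column 454 predicted, 457 seen). I'll lower the tip to about 65 mm and push along (−0.198, 0.98).

```bash
python3 -m pendant '{"turn":[[0,0,0],[0,0,0],[0,0,0],[0,0,0],[0,0,0],[0,0,0],[0,0,0],[0,0,0]],"travel":[[0,0,-5],[0,0,-4],[0,0,0],[-1.6,7.8,0],[-2,9.8,0],[-2.4,11.8,0],[-2.4,11.8,0],[-2.4,11.8,0]],"fingers":[0,0,0,0,0,0,0,0]}'
```

```text
t: 4.63
ee_pos: [0.5704, -0.2179, 0.0735]
tcp_rot: [-0.1, 0.995, -0.0, 0.0]
contact_force: [1.3, -2.4, -2.0]
grip_width: -0.0002
```

```bash
python3 -m pendant '{"turn":[[0,0,0],[0,0,0],[0,0,0],[0,0,0],[0,0,0],[0,0,0]],"travel":[[-2,9.8,2],[-2,9.8,0],[-1.6,7.8,0],[-1,4.9,0],[0,0,0],[0,0,0]],"fingers":[0,0,0,0,0,0]}'; python3 - <<'E'
from h import *
s=camera('scene');t=camera('top')
a=cv2.resize(s[190:310,180:340],None,fx=5,fy=5,interpolation=cv2.INTER_CUBIC);cv2.imwrite('pics/s4.png',a[:,:,::-1])
o=env.observe();print(o['ee_pos'],o['contact_force'])
d=o['ee_pos']-np.array([.5765,-.2357,0]);print('loc y',-.1977*d[0]+.98*d[1],'x',.98*d[0]+.1977*d[1])
E
```

```text
t: 5.13
ee_pos: [0.5639, -0.1862, 0.0756]
tcp_rot: [-0.099, 0.995, 0.0, -0.0]
contact_force: [0.3, -0.3, -0.9]
grip_width: -0.0001
[ 0.56406336 -0.18690328  0.07547614] [-0.14933614  0.28670467 -0.686832  ]
loc y 0.05027950691229505 x -0.002540792530772341
```

View pics/s4.png

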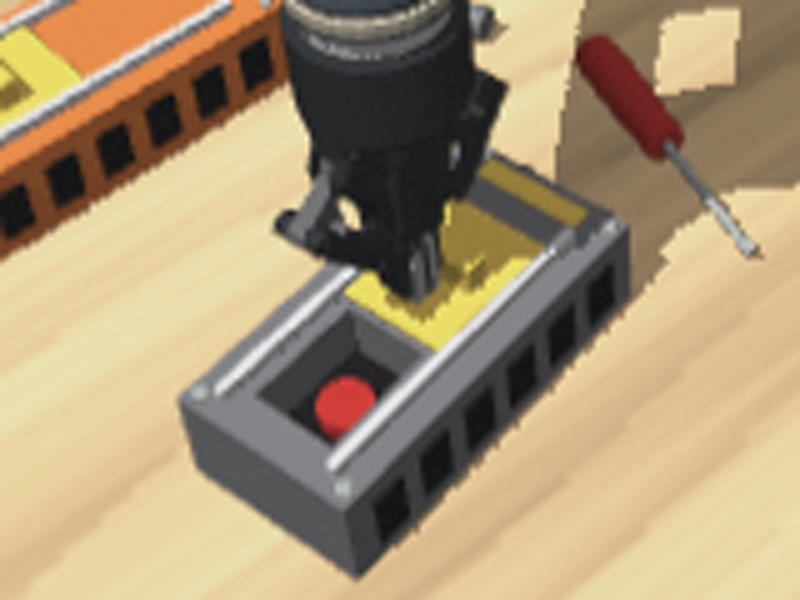

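The shutter is sliding open and the red key shows at (345,405) in the crop. I'll continue gently to the stop.

```bash
python3 -m pendant '{"turn":[[0,0,0],[0,0,0],[0,0,0],[0,0,0]],"travel":[[-0.8,3.9,0],[-0.8,3.9,0],[-0.6,2.5,0],[0,0,0]],"fingers":[0,0,0,0]}'
```

```text
t: 5.57
ee_pos: [0.5622, -0.1769, 0.0757]
tcp_rot: [-0.1, 0.995, -0.001, 0.0]
contact_force: [1.5, -3.1, 0.1]
grip_width: 0.0005
```

```bash
python3 -m pendant '{"turn":[[0,0,0],[0,0,0],[0,0,0],[0,0,0]],"travel":[[-0.6,2.9,0],[-0.4,2,0],[-0.4,2,0],[0,0,0]],"fingers":[0,0,0,0]}'
```

```text
t: 5.9
ee_pos: [0.5628, -0.1757, 0.0763]
tcp_rot: [-0.101, 0.995, -0.006, 0.002]
contact_force: [-0.9, -16.7, -4.4]
grip_width: 0.0003
```

The force jumped to 17 N at the end stop, so the shutter is fully open. Backing off, then lifting.

```bash
python3 -m pendant '{"turn":[[0,0,0],[0,0,0],[0,0,0],[0,0,0],[0,0,0],[0,0,0],[0,0,0],[0,0,0]],"travel":[[1.6,-7.8,0],[2,-9.8,4],[3,-14,15],[3,-15,0],[2.5,-12,0],[1,-5,0],[0,0,0],[0,0,0]],"fingers":[0,0,0,0,0,0,0,0]}'; python3 - <<'E'
from h import *
ci=camera_info('wrist');w=camera('wrist')
s=camera('scene')
print([ (d['position'],d['score']) for d in nets.spot_in('scene','tripped_key_top')[:3]])
print([ (d['position'],d['score']) for d in nets.spot_in('wrist','tripped_key_top')[:3]])
cv2.imwrite('pics/w5.png',w[:,:,::-1])
a=cv2.resize(s[190:310,180:340],None,fx=5,fy=5,interpolation=cv2.INTER_CUBIC);cv2.imwrite('pics/s5.png',a[:,:,::-1])
o=env.observe();print(o['ee_pos'],o['contact_force'])
d=o['ee_pos']-np.array([.5765,-.2357,0]);print('loc y',-.1977*d[0]+.98*d[1],'x',.98*d[0]+.1977*d[1])
print(proj(ci,[.5765,-.2357,.035]))
E
```

```text
t: 6.57
ee_pos: [0.5728, -0.233, 0.0937]
tcp_rot: [-0.099, 0.995, 0.001, -0.001]
contact_force: [0.4, 0.9, -0.3]
grip_width: -0.0
[([0.579, -0.2409, 0.0356], 0.54), ([0.5828, -0.2011, 0.0559], 0.47)]
[([0.5739, -0.2411, 0.038], 0.74)]
[ 0.57308319 -0.23230323  0.09409844] [ 1.27117154 -0.84717193  0.06945145]
loc y 0.00400433261134014 x -0.0026769309822680756
[[314.90347807 232.80846374]]
```

View pics/w5.png

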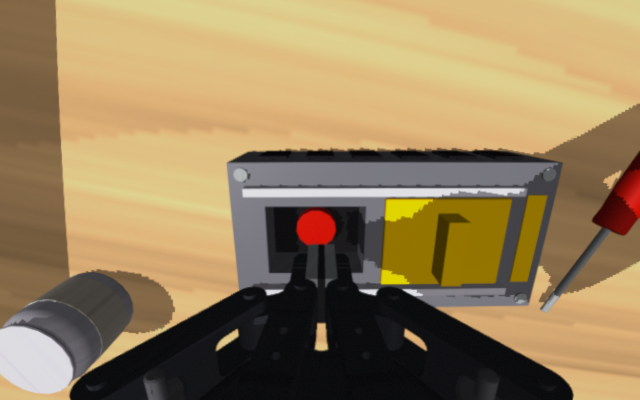

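View pics/s5.png

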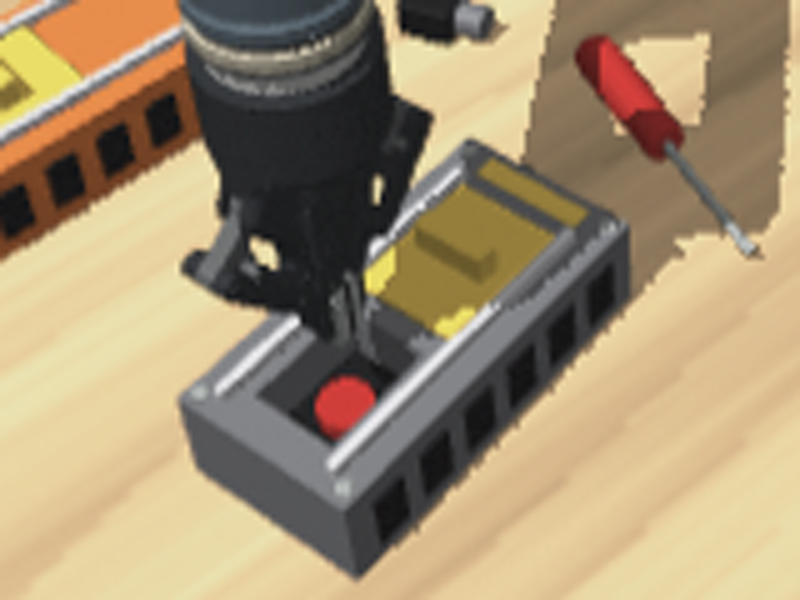

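The shutter is open (ridge at (455,220) in the wrist view). The key is at (316,228), against a predicted (315,233). Centring and descending into the well.

```bash
python3 -m pendant '{"turn":[[0,0,0],[0,0,0],[0,0,0],[0,0,0],[0,0,0],[0,0,0],[0,0,0]],"travel":[[3,-3.5,0],[0,0,-8],[0,0,-10],[0,0,-10],[0,0,-8],[0,0,-4],[0,0,0]],"fingers":[0,0,0,0,0,0,0]}'
```

```text
t: 7.35
ee_pos: [0.5755, -0.2361, 0.0526]
tcp_rot: [-0.099, 0.995, 0.001, -0.001]
contact_force: [0.2, 0.0, 0.6]
grip_width: -0.0004
```

```bash
python3 -m pendant '{"turn":[[0,0,0],[0,0,0],[0,0,0],[0,0,0]],"travel":[[0,0,-4],[0,0,-3],[0,0,-2],[0,0,0]],"fingers":[0,0,0,0]}'
```

```text
t: 7.68
ee_pos: [0.5767, -0.2369, 0.0456]
tcp_rot: [-0.099, 0.995, -0.0, 0.0]
contact_force: [-0.4, 0.8, 2.5]
grip_width: -0.0003
```

```bash
python3 -m pendant '{"turn":[[0,0,0],[0,0,0],[0,0,0],[0,0,0]],"travel":[[0,0,-3],[0,0,-3],[0,0,-2],[0,0,0]],"fingers":[0,0,0,0]}'
```

```text
t: 8.02
ee_pos: [0.5768, -0.237, 0.0399]
tcp_rot: [-0.099, 0.995, -0.0, 0.0]
contact_force: [-4.3, 1.4, 15.6]
grip_width: 0.0002
```

15.6 N with TCP z at 0.040, so the key is on its stop. Holding.

```bash
python3 -m pendant '{"turn":[[0,0,0],[0,0,0],[0,0,0],[0,0,0],[0,0,0],[0,0,0],[0,0,0],[0,0,0]],"travel":[[0,0,0],[0,0,0],[0,0,0],[0,0,0],[0,0,0],[0,0,0],[0,0,0],[0,0,0]],"fingers":[0,0,0,0,0,0,0,0]}'; python3 -m pendant '{"turn":[[0,0,0],[0,0,0],[0,0,0],[0,0,0],[0,0,0],[0,0,0],[0,0,0],[0,0,0]],"travel":[[0,0,0],[0,0,0],[0,0,0],[0,0,0],[0,0,0],[0,0,0],[0,0,0],[0,0,0]],"fingers":[0,0,0,0,0,0,0,0]}'; python3 - <<'E'
from h import *
s=camera('scene')
a=cv2.resize(s[190:310,180:340],None,fx=5,fy=5,interpolation=cv2.INTER_CUBIC);cv2.imwrite('pics/s6.png',a[:,:,::-1])
E
```

```text
t: 8.68
ee_pos: [0.5768, -0.237, 0.0399]
tcp_rot: [-0.099, 0.995, -0.0, 0.0]
contact_force: [-3.9, 1.4, 14.6]
grip_width: -0.0001
t: 9.35
ee_pos: [0.5768, -0.237, 0.04]
tcp_rot: [-0.099, 0.995, -0.0, 0.0]
contact_force: [-3.3, 1.6, 14.3]
grip_width: 0.0
```

View pics/s6.png

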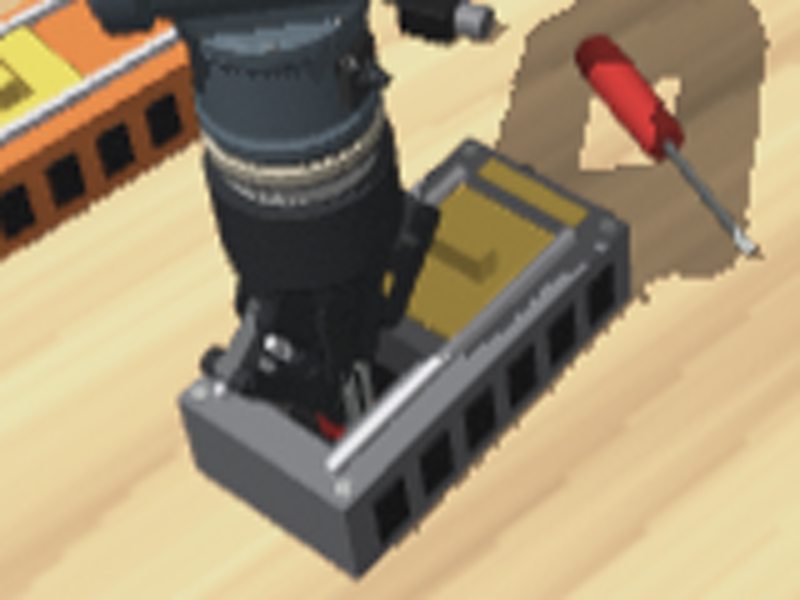

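The fingertips are on the key and the shutter is still open. I'll press slightly harder for a further second, to be sure it is the key's stop.

```bash
python3 -m pendant '{"turn":[[0,0,0],[0,0,0],[0,0,0],[0,0,0],[0,0,0],[0,0,0],[0,0,0],[0,0,0]],"travel":[[0,0,-1],[0,0,0],[0,0,0],[0,0,0],[0,0,0],[0,0,0],[0,0,0],[0,0,0]],"fingers":[0,0,0,0,0,0,0,0]}'; python3 -m pendant '{"turn":[[0,0,0],[0,0,0],[0,0,0],[0,0,0]],"travel":[[0,0,0],[0,0,0],[0,0,0],[0,0,0]],"fingers":[0,0,0,0]}'
```

```text
t: 10.07
ee_pos: [0.5769, -0.237, 0.0398]
tcp_rot: [-0.099, 0.995, -0.001, 0.001]
contact_force: [-5.2, 2.1, 20.5]
grip_width: -0.0001
t: 10.4
ee_pos: [0.5768, -0.237, 0.0399]
tcp_rot: [-0.099, 0.995, -0.001, 0.001]
contact_force: [-4.7, 3.1, 20.2]
grip_width: -0.0001
```

Firm stop at z = 0.040. Lifting, checking the key, then crossing over to the ridge's +y side.

```bash
python3 -m pendant '{"turn":[[0,0,0],[0,0,0],[0,0,0],[0,0,0],[0,0,0],[0,0,0],[0,0,0]],"travel":[[0,0,6],[0,0,10],[0,0,20],[0,0,25],[0,0,25],[-2,10,5],[-4,20,0]],"fingers":[0,0,0,0,0,0,0]}';  python3 -m pendant '{"turn":[[0,0,0],[0,0,0],[0,0,0],[0,0,0],[0,0,0],[0,0,0]],"travel":[[-4.5,22,0],[-5,25,0],[-5,25,0],[-2,10,0],[0,0,0],[0,0,0]],"fingers":[0,0,0,0,0,0]}'; python3 - <<'E'
from h import *
s=camera('scene');ci=camera_info('wrist');w=camera('wrist')
cv2.imwrite('pics/w7.png',w[:,:,::-1])
a=cv2.resize(s[190:310,180:340],None,fx=5,fy=5,interpolation=cv2.INTER_CUBIC);cv2.imwrite('pics/s7.png',a[:,:,::-1])
o=env.observe();print(o['ee_pos'],o['contact_force'])
d=o['ee_pos']-np.array([.5765,-.2357,0]);print('loc y',-.1977*d[0]+.98*d[1],'x',.98*d[0]+.1977*d[1])
E
```

```text
t: 10.98
ee_pos: [0.5728, -0.2093, 0.1299]
tcp_rot: [-0.098, 0.995, -0.003, 0.003]
contact_force: [0.2, -0.4, 0.1]
grip_width: -0.0
t: 11.48
ee_pos: [0.5543, -0.1247, 0.1273]
tcp_rot: [-0.1, 0.995, -0.0, 0.0]
contact_force: [-0.6, -0.3, -0.1]
grip_width: -0.0002
[ 0.55491782 -0.12607173  0.12750695] [ 0.18782686 -0.96412308 -0.91728548]
loc y 0.1117025037282152 x 0.0005229713210872962
```

View pics/s7.png

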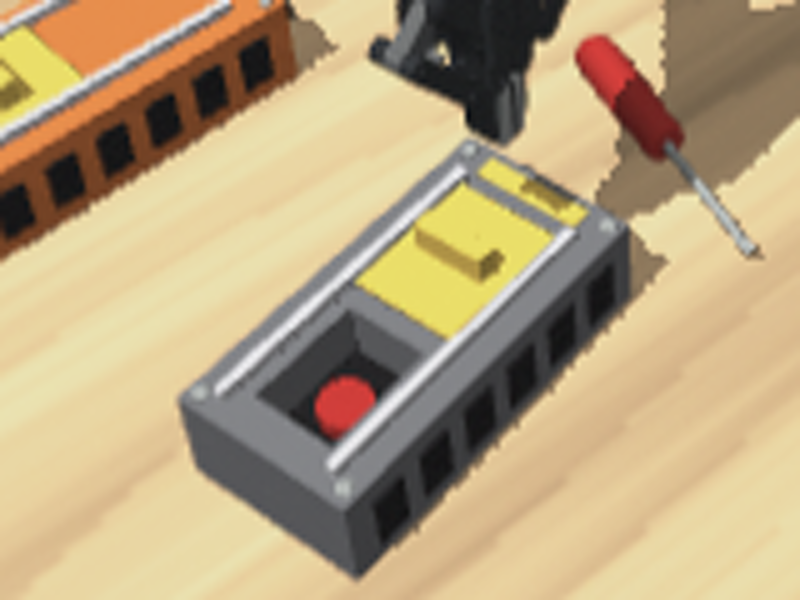

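View pics/w7.png

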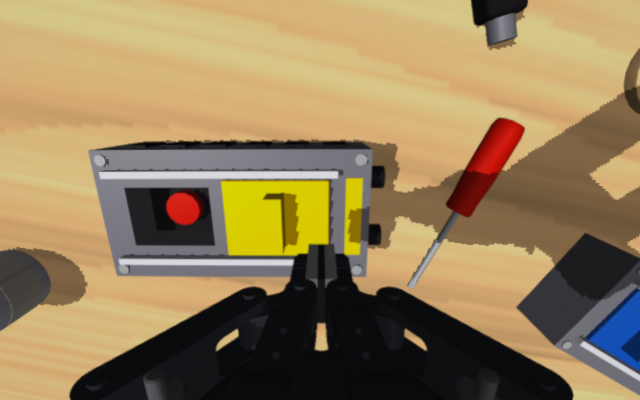

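The key is back up at (345,405), the same as before pressing, and the fingers are clear on the +y side. Descending, then pushing closed.

```bash
python3 -m pendant '{"turn":[[0,0,0],[0,0,0],[0,0,0],[0,0,0],[0,0,0],[0,0,0]],"travel":[[0,0,-15],[0,0,-20],[0,0,-12],[0,0,-4],[0,0,0],[0,0,0]],"fingers":[0,0,0,0,0,0]}'
```

```text
t: 12.08
ee_pos: [0.5546, -0.1258, 0.0766]
tcp_rot: [-0.099, 0.995, -0.0, 0.0]
contact_force: [-0.1, 0.6, 1.1]
grip_width: 0.0001
```

```bash
python3 -m pendant '{"turn":[[0,0,0],[0,0,0],[0,0,0],[0,0,0],[0,0,0],[0,0,0],[0,0,0],[0,0,0]],"travel":[[1.2,-5.9,0],[2,-9.8,0],[2.4,-11.8,0],[2.4,-11.8,0],[2.4,-11.8,0],[2.4,-11.8,0],[2,-9.8,0],[1.2,-5.9,0]],"fingers":[0,0,0,0,0,0,0,0]}';python3 -m pendant '{"turn":[[0,0,0],[0,0,0],[0,0,0]],"travel":[[1,-4.9,0],[0,0,0],[0,0,0]],"fingers":[0,0,0]}'
```

```text
t: 12.75
ee_pos: [0.5707, -0.2056, 0.0769]
tcp_rot: [-0.099, 0.995, -0.001, 0.001]
contact_force: [0.2, 2.4, 2.8]
grip_width: 0.0002
t: 13.0
ee_pos: [0.5709, -0.2087, 0.0762]
tcp_rot: [-0.099, 0.995, -0.0, -0.0]
contact_force: [-0.2, -0.0, 0.0]
grip_width: 0.0003
```

```bash
python3 -m pendant '{"turn":[[0,0,0],[0,0,0],[0,0,0],[0,0,0]],"travel":[[0.8,-3.9,0],[0.8,-3.9,0],[0.4,-2,0],[0,0,0]],"fingers":[0,0,0,0]}';python3 -m pendant '{"turn":[[0,0,0],[0,0,0],[0,0,0]],"travel":[[0.4,-2,0],[0.4,-2,0],[0,0,0]],"fingers":[0,0,0]}'
```

```text
t: 13.33
ee_pos: [0.5724, -0.2173, 0.0761]
tcp_rot: [-0.099, 0.995, 0.001, -0.001]
contact_force: [-0.6, 2.2, 0.4]
grip_width: 0.0001
t: 13.58
ee_pos: [0.5724, -0.2179, 0.076]
tcp_rot: [-0.099, 0.995, 0.004, -0.002]
contact_force: [-0.3, 10.9, 2.7]
grip_width: -0.0001
```

At the closed stop (10.9 N, TCP stopped advancing). Backing off and rising clear.

```bash
python3 -m pendant '{"turn":[[0,0,0],[0,0,0],[0,0,0],[0,0,0],[0,0,0],[0,0,0],[0,0,0],[0,0,0]],"travel":[[-1.2,5.9,0],[-2,9.8,0],[-1,4.9,10],[0,0,30],[0,0,35],[-10,30,30],[0,0,0],[0,0,0]],"fingers":[0,0,0,0,0,0,0,0]}'; python3 - <<'E'
from h import *
s=camera('scene');t=camera('top');w=camera('wrist')
cv2.imwrite('pics/w8.png',w[:,:,::-1])
cv2.imwrite('pics/s8.png',s[:,:,::-1])
a=cv2.resize(s[190:310,180:340],None,fx=5,fy=5,interpolation=cv2.INTER_CUBIC);cv2.imwrite('pics/s8c.png',a[:,:,::-1])
o=env.observe();print(o['t'],o['ee_pos'],o['contact_force'])
E
```

```text
t: 14.25
ee_pos: [0.561, -0.1725, 0.1831]
tcp_rot: [-0.1, 0.995, -0.002, 0.002]
contact_force: [-0.7, -0.2, -0.3]
grip_width: 0.0003
14.4 [ 0.5598048  -0.17311671  0.17963011] [ 0.15488674 -0.79164227 -0.69550657]
```

View pics/s8c.png

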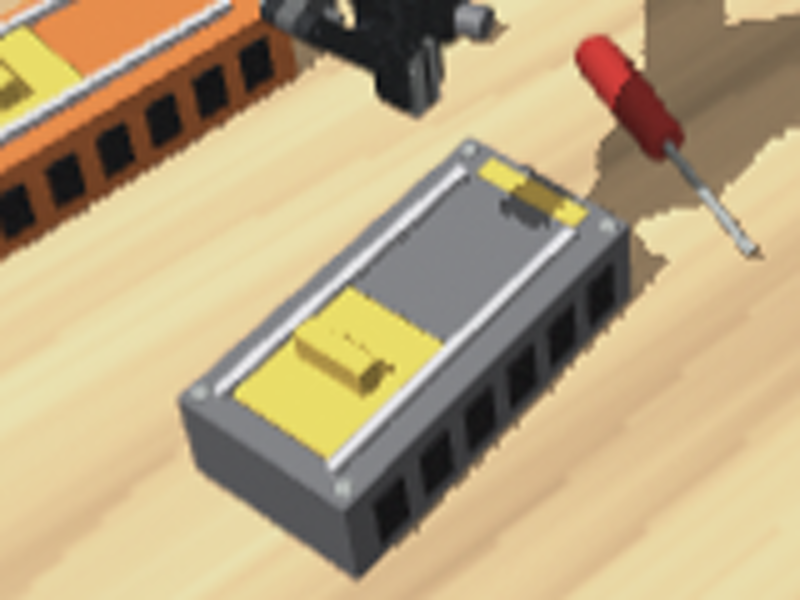

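View pics/s8.png

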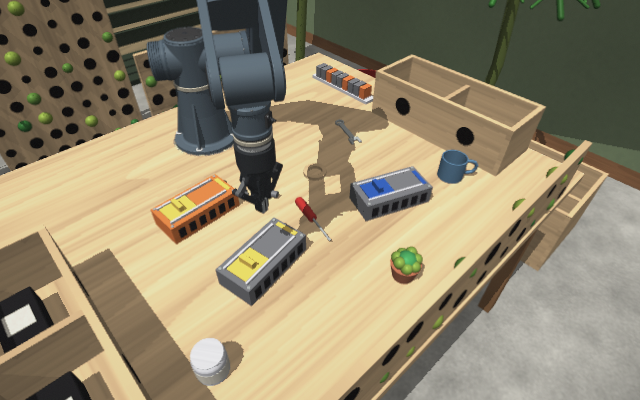

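View pics/w8.png

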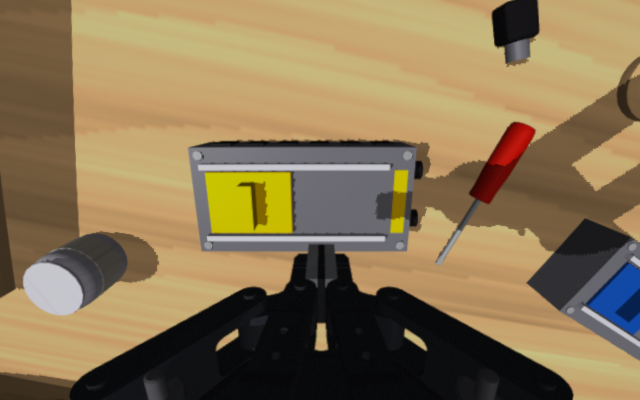

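The shutter is closed as at the start (plate's end flush by the front screws at (235,395)–(330,460) in the crop), everything else sits where it was, and the tool is clear. Handing in.

```bash
python3 -c "
from plant import env
print(env.sign_off()); print(env.observe()['t'])"
```

```text
the job is handed in; nothing more can be done
None
the job is handed in; nothing more can be done
```

I reset the tripped controller and handed the job in at about 14.4 s of the 51 s allowed; no verdict is reported. I worked only on the grey box with the yellow shutter, not the orange look-alike.

- **Opening:** I pushed the shutter with the closed fingertips on one side of the ridge only. The force rose to 17 N at the end stop, and the pictures showed the well uncovered.
- **Key:** I held it on its stop for more than 2 s at 14–20 N. The tip went down about 6 mm from first contact. After I lifted off, the picture showed the key back up.
- **Closing:** I pushed the ridge's other side until the force reached 11 N at the closed stop.

**Last checks:** the final pictures show the shutter closed as at the start. The blue-shutter controller and the things lying about look unmoved. The tool is clear, with force readings at noise level.

The one mismatch was a 2–7 px offset between the fitted pose and the wrist pictures, a few mm and within the clearances. The key is hidden once the shutter is closed, so I could not look at it again after that.

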